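# Close the shaker's tube chamber and hold open the cap of its loose bolt

### The job

Get the shaker ready for its loose bolt to be tightened: cover the tubes by folding the short flap down flat and then the long flap down flat over it, then tap the three capped bolts in turn, from the robot's left to its right, to find the one that gives under the tap. Lift the hinged cap of that loose bolt clearly more than 45 degrees open and finish while still holding it lifted with the fingers; do not let go. Leave the other two caps shut and the other things on the shaker and bench where they are.

Things in the scene. Friction and masses are not known exactly. Their poses are not given: they have to be found in the camera images.
- shaker: Fixed white bench shaker, 260 (x) x 320 (y) mm, deck 60 mm above the table. Origin: centre of its underside; x away from the robot, y to its left (yaw within 0.3 rad). Open aluminium tube chamber on the far half, 110 (x) x 130 (y) mm, centred 60 mm in +x, rim 110 mm above the table. Three capped bolts in a row near the robot, about 85 mm apart in y, about 70 mm in -x.
- flap_short (a joint): Hinge of the short cover flap, on the chamber's -y side (robot's right): 0 = closed flat, grows as it opens up and outward; starts 1.5 to 2.0 rad. Grey plastic, 4 mm thick, 110 mm wide (x), 62 mm from hinge to free edge. Friction hinge (0.03 N m): stays where it is left. Closed, its top lies 114 mm above the table.
- flap_short_hinge (a point): Middle of the short flap's hinge line, which runs along the shaker's x; 112 mm above the table.
- flap_long (a joint): Hinge of the long cover flap, on the chamber's +y side (robot's left): 0 = closed, lying over the short flap's edge; grows as it opens up and outward; starts 1.5 to 2.0 rad. Made like the short flap but 82 mm from hinge to free edge; closed, its top lies 119 mm above the table.
- flap_long_hinge (a point): Middle of the long flap's hinge line, along the shaker's x; 117 mm above the table.
- station_a: One of three bolts that look alike, under a round black cap 44 mm across, its top 41 mm above the deck; which letter stands where varies. Origin on the deck under the bolt's centre, axes as the shaker's. An upright tab on the cap, 14 (x) x 10 (y) mm, is centred 11 mm in +x of the bolt's centre, its top 77 mm above the deck: tap it from above; grip it by its y faces.
- bolt_a (a joint): How far this bolt is pressed down (m), 0 = up. The loose bolt sinks up to 0.007 on a light spring (at the stop with about 5 N) and comes up again; a tight bolt does not give (under 0.0005).
- cap_a (a joint): Hinge of this cap: 0 = shut, grows as the tab rises and swings back towards the robot; stop at 1.4 rad. The axis runs along the shaker's y, 25 mm in -x of the bolt's centre, 26 mm above the deck. A light spring (about 0.03 N m) and its weight shut it when let go.
- station_b: One of three bolts that look alike, under a round black cap 44 mm across, its top 41 mm above the deck; which letter stands where varies. Origin on the deck under the bolt's centre, axes as the shaker's. An upright tab on the cap, 14 (x) x 10 (y) mm, is centred 11 mm in +x of the bolt's centre, its top 77 mm above the deck: tap it from above; grip it by its y faces.
- bolt_b (a joint): How far this bolt is pressed down (m), 0 = up. The loose bolt sinks up to 0.007 on a light spring (at the stop with about 5 N) and comes up again; a tight bolt does not give (under 0.0005).
- cap_b (a joint): Hinge of this cap: 0 = shut, grows as the tab rises and swings back towards the robot; stop at 1.4 rad. The axis runs along the shaker's y, 25 mm in -x of the bolt's centre, 26 mm above the deck. A light spring (about 0.03 N m) and its weight shut it when let go.
- station_c: One of three bolts that look alike, under a round black cap 44 mm across, its top 41 mm above the deck; which letter stands where varies. Origin on the deck under the bolt's centre, axes as the shaker's. An upright tab on the cap, 14 (x) x 10 (y) mm, is centred 11 mm in +x of the bolt's centre, its top 77 mm above the deck: tap it from above; grip it by its y faces.
- bolt_c (a joint): How far this bolt is pressed down (m), 0 = up. The loose bolt sinks up to 0.007 on a light spring (at the stop with about 5 N) and comes up again; a tight bolt does not give (under 0.0005).
- cap_c (a joint): Hinge of this cap: 0 = shut, grows as the tab rises and swings back towards the robot; stop at 1.4 rad. The axis runs along the shaker's y, 25 mm in -x of the bolt's centre, 26 mm above the deck. A light spring (about 0.03 N m) and its weight shut it when let go.
- bottle: Bystander: amber bottle, 60 mm across, 130 mm high, left of the shaker. Origin at the centre of its underside.
- jar: Bystander: white jar, 60 mm across, 75 mm high, left of the shaker. Origin at the centre of its underside.
- vial: Bystander: small glass vial, 24 mm across, 40 mm high, on the deck left of the chamber. Origin at the centre of its underside.
- washer: Bystander: spare steel washer, 26 mm across, 5 mm high, on the deck at its near edge between two bolts. Origin at the centre of its underside.
- tipbox: Bystander: closed pipette-tip box, 117 x 82 x 60 mm, right of the shaker. Origin at the centre of its underside.
- spanner: Bystander: steel spanner 150 mm long, lying right of the shaker. Origin at the centre of its underside.
- tape: Bystander: roll of tape, 80 mm across, 20 mm high, beyond the shaker. Origin at the centre of its underside.
- meter: Bystander: grey handheld meter, 130 x 62 x 26 mm, beyond the shaker. Origin at the centre of its underside.

How it is judged:
By the outcome, as a careful person would: the job done as asked, in the order asked, and still so for the second after the job is handed in, while the arm keeps its last pose, push and grip.
It also fails if it takes over 53 s, if anything falls off the work surface, if the arm or the gripper's body presses on something with over 40 N, if the wrist force passes 120 N, or if a joint passes its speed limit or range.

### The arm

A 6-joint arm with a two-finger parallel gripper is mounted at the origin on the work surface. World frame = base frame: x ahead of the robot, y to its left, z up, the work surface at z = 0. Lengths are in m, angles in rad, forces in N, time in s.
With the tool pointing down it reaches from about 0.3 to 0.75 m from the base axis. Payload 8.5 kg.
Tool frame: the origin (TCP) lies on the front face of the gripper's body, between the roots of the fingers; the fingertips stand 64 mm ahead of it and the grasp point (between the pads) lies ctrl.grip_depth ahead of it (ctrl.grip_depth is the distance from the TCP to the grasp point, in m); z points along the fingers, y is the line along which they close (so a half turn about z gives the same grasp; the last joint's range is limited). The gripper opens to 88 mm and grips with 3 to 60 N. Pads are 18 mm wide; open, the fingers measure 123 mm over their backs; the gripper's body (75 mm by 187 mm) begins 45 mm behind the grasp point.
Start: joints at [1.063, 0.381, 1.297, -0, 1.464, -0.215], TCP at [0.159, 0.527, 0.303] pointing down, gripper open.
Joint ranges: [-3.11, 3.11], [-0.89, 2.33], [0.22, 2.48], [-1.42, 4.56], [0.17, 2.85], [-2.88, 2.88]. Speed limits (rad/s): [2.39, 2.39, 3.14, 3.14, 3.14, 3.14].

### API

Orientations are given as a unit quaternion [w, x, y, z].
In Python, from rig import get_obs, optics, ctrl gives the robot as it stands.
- The arm moves only by the shell command python3 -m inch 'ROWS' [FORCE]. ROWS is JSON, a list of rows, each a list of 5 numbers: the finger opening in mm, from 0 to 88.1, then the shift along the tool's x, y, z in mm, then the turn about the tool's z in degrees. In form: [[jaw, x, y, z, twist], ...]. A call has 1 to 20 rows; each row is the pose to reach, as a shift and turn from the pose commanded when the call began, along the tool's axes at that moment; what a row does not reach only later rows make up. A row lasts 1/12 s, in which the tool goes at most 41.7 mm and 7.16 degrees, less where a joint would pass 70% of its speed; a pose out of reach is approached as far as the arm can. A call with a gripper value outside its range is refused whole. The fingers move at their own pace and stop on an object; FORCE is the grip in N (left out, the last holds). Time passes only in rows, so rows that repeat a pose let the fingers close. It gives the time, the measured TCP pose, the force, the opening and the grip force at its end, in the units of the state.
- get_obs(): the state, without advancing time (a new reading comes with each control period).
- optics.camera(name): name is "side" or "top"; returns a dict with "image" (420x560x3 uint8, red, green, blue), "camera_matrix" (3x3 intrinsics, pixels), "dist_coeffs" ([k1, k2, p1, p2, k3] as OpenCV has them; the pictures are not rectified), "pose" (4x4, takes a point from camera to world coordinates). Camera axes: x right, y down, z forward; pixel columns grow to the right and rows downward; lengths in m; the calibration is good to about 2 mm. A picture is of the moment at which its call begins. There is no depth.
- ctrl.job_done(): hands the job in; it is judged then, once.
The state is a dict: "time": time; "qpos": joint angles; "joint_velocities": joint speeds; "joint_efforts": joint torques, N m; "eef_pos": TCP position; "eef_rot": TCP orientation; "force": force on the tool from outside, world axes, zero at the start; "moment": the same for the moment, N m; "finger_gap": finger opening in m; "grasp_force": force on a finger pad.
Only numpy, scipy, OpenCV 4.12 (cv2) and the standard library are available. Lean on these libraries where they do the work, as an engineer would, in place of code of your own. Each camera call takes 0.05 s, during which the arm holds its last target. There are 200 camera calls.

## Working session

There is one attempt and no reset: what is moved stays moved. The work goes in short steps, Python scripts to look and compute and a shell command to move; the robot and the scene stay as the last step left them, time stands still between calls to the robot, and variables do not carry over. Pictures are saved under pics/ and viewed, at most 10 in all, crops included, and the job is handed in when it is done.

```bash
mkdir -p pics; ls; python3 - <<'E'
from rig import get_obs, optics, ctrl
import cv2,json
print(get_obs(), ctrl.grip_depth)
for n in ("top","side"):
    c=optics.camera(n); cv2.imwrite(f"pics/{n}0.png",c["image"][:,:,::-1])
    print(n,c["camera_matrix"],c["dist_coeffs"],c["pose"])
E
```

```text
pics
{'time': 0.0, 'qpos': array([ 1.06272973e+00,  3.81189130e-01,  1.29824719e+00, -6.72716015e-06,
        1.46359540e+00, -2.15332004e-01]), 'joint_velocities': array([ 5.83832172e-05, -1.41039575e-03,  1.14392638e-03, -1.41529859e-03,
       -5.43908507e-04,  1.88508456e-04]), 'joint_efforts': array([-7.78049834e-04, -4.37927127e+01, -2.24551427e+01,  7.13266991e-02,
        3.53331794e-02, -1.53286142e-04]), 'eef_pos': array([0.15864124, 0.52642818, 0.30214597]), 'eef_rot': array([-2.51490208e-04,  1.45844845e-01,  9.89307214e-01, -6.74162812e-04]), 'force': array([ 0.08003077, -0.1458633 , -0.26816519]), 'moment': array([-0.00145395,  0.01721782,  0.02599147]), 'grasp_force': 0.0, 'finger_gap': 0.0881812457254987} 0.0453
top [[426.57281126   0.         277.5164411 ]
 [  0.         426.57281126 211.51559113]
 [  0.           0.           1.        ]] [-0.0611337  0.         0.         0.         0.       ] [[ 0.02701679 -0.98361556  0.17824285  0.44726485]
 [-0.99961411 -0.0254311   0.01117543  0.0390819 ]
 [-0.00645942 -0.17847599 -0.98392306  1.00399936]
 [ 0.          0.          0.          1.        ]]
side [[521.85221811   0.         276.98618016]
 [  0.         521.85221811 205.9961754 ]
 [  0.           0.           1.        ]] [0.06658735 0.         0.         0.         0.        ] [[-0.8225873  -0.402387    0.40178954  0.19516254]
 [-0.56834617  0.60445656 -0.55822478  0.5910682 ]
 [-0.01824192 -0.68754416 -0.7259134   0.81615326]
 [ 0.          0.          0.          1.        ]]
```

View pics/top0.png

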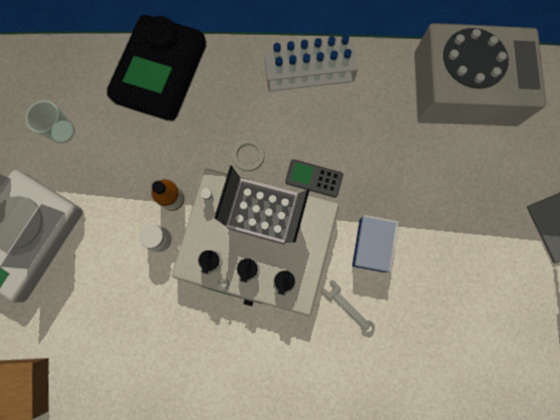

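View pics/side0.png

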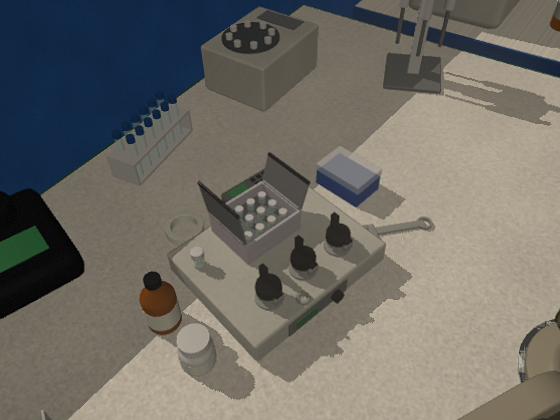

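The top view shows the shaker around (258,240), with caps at about (208,261), (247,269) and (284,282). Both flaps stand up beside the chamber. I'll zoom in to get exact points.

```bash
cat > h.py <<'E'
import numpy as np, cv2
from rig import get_obs, optics, ctrl
def ray(c,uv):
    p=cv2.undistortPoints(np.array([[uv]],float),np.array(c["camera_matrix"]),np.array(c["dist_coeffs"]))[0,0]
    T=np.array(c["pose"]); return T[:3,3], T[:3,:3]@np.array([p[0],p[1],1])
def on_z(c,uv,z):
    o,d=ray(c,uv); return o+d*(z-o[2])/d[2]
def tri(c1,u1,c2,u2):
    o1,d1=ray(c1,u1);o2,d2=ray(c2,u2)
    s=np.linalg.lstsq(np.c_[d1,-d2],o2-o1,rcond=None)[0]
    a,b=o1+s[0]*d1,o2+s[1]*d2; return (a+b)/2,np.linalg.norm(a-b)
def proj(c,P):
    T=np.linalg.inv(np.array(c["pose"]))
    return cv2.projectPoints(np.atleast_2d(P).astype(float),cv2.Rodrigues(T[:3,:3])[0],T[:3,3],np.array(c["camera_matrix"]),np.array(c["dist_coeffs"]))[0][:,0]
def crop(c,x0,y0,x1,y1,k,fn):
    im=cv2.resize(c["image"][y0:y1,x0:x1,::-1],None,fx=k,fy=k,interpolation=cv2.INTER_CUBIC)
    im=cv2.convertScaleAbs(im,alpha=1.5,beta=20)
    for x in range((x0+9)//10*10,x1,10):
        cv2.line(im,((x-x0)*k,0),((x-x0)*k,4 if x%50 else 14),(0,0,255),1)
        if x%20==0: cv2.putText(im,str(x),((x-x0)*k,24),0,.35,(0,0,255),1)
    for y in range((y0+9)//10*10,y1,10):
        cv2.line(im,(0,(y-y0)*k),(4,(y-y0)*k),(0,0,255),1)
        if y%20==0: cv2.putText(im,str(y),(6,(y-y0)*k+4),0,.35,(0,0,255),1)
    cv2.imwrite(fn,im)
E
python3 - <<'E'
from h import *
t=optics.camera("top");s=optics.camera("side")
crop(t,175,160,345,310,4,"pics/t1.png"); crop(s,165,150,365,300,4,"pics/s1.png")
E
```

```text
(no output)
```

View pics/t1.png

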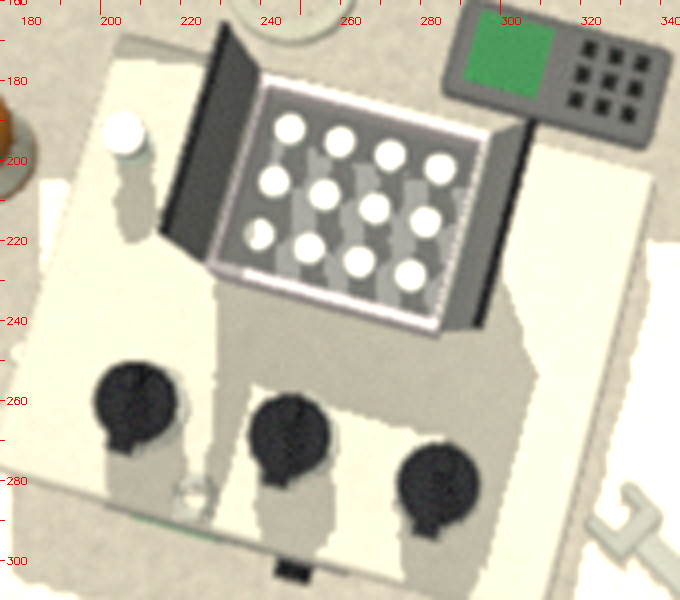

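View pics/s1.png

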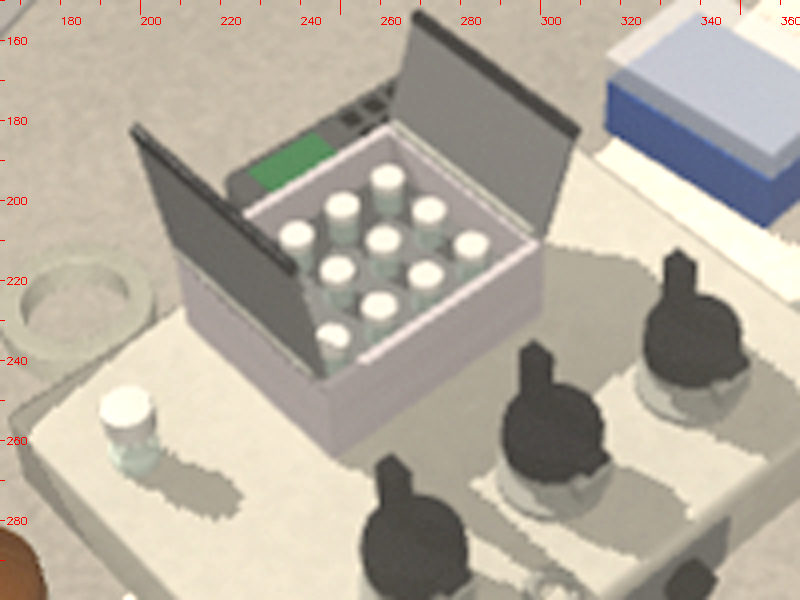

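The zoomed views give the cap circles, rim corners, tab tops and flap free edges. Next I'll turn them into points and check them against the sizes given.

```bash
python3 - <<'E'
from h import *
np.set_printoptions(precision=4,suppress=True)
t=optics.camera("top");s=optics.camera("side")
T=lambda X,Y:(175+X/4-.4,160+Y/4-.4); S=lambda X,Y:(165+X/4-.4,150+Y/4-.4)
caps=[on_z(t,T(*p),.101) for p in [(135,402),(289,436),(438,485)]]
tabs=[on_z(s,S(*p),.137) for p in [(390,462),(535,349),(679,257)]]
print("caps",*caps,"spacing",[np.linalg.norm(caps[i+1]-caps[i]) for i in (0,1)]);print("tabs",*tabs)
rim=np.array([on_z(t,T(*p),.110) for p in [(208,265),(438,333),(495,135),(265,75)]]) # NL NR FR FL
print("rim",rim,"sides",[np.linalg.norm(rim[i]-rim[(i+1)%4]) for i in range(4)])
ys=[(rim[0]-rim[1]),(rim[3]-rim[2]),caps[0]-caps[2]]
yaws=[np.arctan2(-v[0],v[1]) for v in ys]+[np.arctan2((rim[i]-rim[j])[1],(rim[i]-rim[j])[0]) for i,j in((3,0),(2,1))]
yaw=np.mean(yaws[2:3]*2+yaws); print("yaw",yaws,yaw)
R=np.array([[np.cos(yaw),-np.sin(yaw)],[np.sin(yaw),np.cos(yaw)]])
o1=rim[:,:2].mean(0)-R@[.06,0]; o2=np.mean([c[:2] for c in caps],0)-R@[-.07,0]
print("origin chamber/caps",o1,o2, np.linalg.norm(rim.mean(0)[:2]))
o=o1*.5+o2*.5
loc=lambda p: np.r_[R.T@(p[:2]-o),p[2]]
print("caps loc",*[loc(c) for c in caps]);print("tabs loc",*[loc(c) for c in tabs])
print("rim loc",*[loc(c) for c in rim])
for n,a,b in [("long far",T(225,24),S(135,128)),("long near",T(162,232),S(297,270)),("short far",T(534,122),S(415,15)),("short near",T(478,328),S(577,132))]:
    p,e=tri(t,a,s,b); l=loc(p); h=(.067,.117,.082) if n[0]=="l" else (-.067,.112,.062)
    d=l[1]-h[0],l[2]-h[1]; sg=np.sign(h[0]); print(n,p,"gap",e,"loc",l,"len",np.hypot(*d),"ang",np.arctan2(d[1],-sg*d[0]))
E
```

```text
caps [0.5027 0.1928 0.101 ] [0.4871 0.1106 0.101 ] [0.4638 0.0316 0.101 ] spacing [np.float64(0.08366679453333434), np.float64(0.08235704420251264)]
tabs [0.5162 0.1906 0.137 ] [0.4999 0.108  0.137 ] [0.4761 0.0285 0.137 ]
rim [[0.5755 0.1563 0.11  ]
 [0.5426 0.0336 0.11  ]
 [0.65   0.0056 0.11  ]
 [0.6801 0.1305 0.11  ]] sides [np.float64(0.1270909898539931), np.float64(0.11093170816121019), np.float64(0.12847883200688126), np.float64(0.1076702652550408)]
yaw [np.float64(-0.26183917658307987), np.float64(-0.23631193670669184), np.float64(-0.23675212299427814), np.float64(-0.24233955147420608), np.float64(-0.2550474386032955)] -0.24368492462144395
origin chamber/caps [0.5538 0.096 ] [0.5525 0.0947] 0.6174636909066059
caps loc [-0.0725  0.0823  0.101 ] [-0.0677 -0.0012  0.101 ] [-0.0713 -0.0835  0.101 ]
tabs loc [-0.0588  0.0835  0.137 ] [-0.0547 -0.0006  0.137 ] [-0.0586 -0.0835  0.137 ]
rim loc [0.007  0.0646 0.11  ] [ 0.0047 -0.0625  0.11  ] [ 0.1156 -0.0637  0.11  ] [0.1147 0.0647 0.11  ]
long far [0.6827 0.1424 0.1972] gap 1.6888257294995502e-05 loc [0.1144 0.0769 0.1972] len 0.08076873916816518 ang 1.6936106334415508
long near [0.5778 0.1676 0.1944] gap 0.0025652405136261302 loc [0.0064 0.0761 0.1944] len 0.07788850532850197 ang 1.6877116158571412
short far [ 0.6447 -0.0114  0.168 ] gap 0.0015059955245025015 loc [ 0.1146 -0.0815  0.168 ] len 0.05783030726916963 ang 1.8238349528746924
short near [0.5392 0.0143 0.1684] gap 0.0003641108695033429 loc [ 0.0061 -0.0821  0.1684] len 0.05836275681157392 ang 1.831654135182366
```

The measurements agree with the given sizes:

| Check | Value |
|---|---|
| Shaker origin | about (0.553, 0.095) |
| Yaw | about -0.243 rad |
| Long flap angle | about 1.69 rad |
| Short flap angle | about 1.83 rad |

I'll move to the outer side of the short flap with the fingers closed and the tool y axis turned parallel to the shaker's y.

```bash
cat >> h.py <<'E'
O=np.array([.553,.0953]);YAW=-.243
RS=np.array([[np.cos(YAW),-np.sin(YAW)],[np.sin(YAW),np.cos(YAW)]])
def st():
    o=get_obs(); w,x,y,z=o["eef_rot"]; p=o["eef_pos"]
    ty=np.array([2*(x*y-w*z),1-2*(x*x+z*z)]); a=np.arctan2(ty[1],ty[0])-np.pi/2-YAW
    l=RS.T@(p[:2]-O)
    print("t %.2f local mm x %.1f y %.1f tip z %.1f yawerr deg %.2f F(local) %s gap %.1f"%(o["time"],*(l*1e3),(p[2]-.064)*1e3,np.degrees(a),np.round(np.r_[RS.T@o["force"][:2],o["force"][2]],1),o["finger_gap"]*1e3))
E
python3 -m inch '[[0,-567,-411,0,-2.9],[0,-567,-411,0,-2.9],[0,-567,-411,0,-2.9],[0,-567,-411,0,-2.9],[0,-567,-411,0,-2.9],[0,-567,-411,0,-2.9],[0,-567,-411,0,-2.9],[0,-567,-411,0,-2.9],[0,-567,-411,0,-2.9],[0,-567,-411,0,-2.9],[0,-567,-411,0,-2.9],[0,-567,-411,0,-2.9],[0,-567,-411,0,-2.9],[0,-567,-411,0,-2.9],[0,-567,-411,0,-2.9],[0,-567,-411,0,-2.9],[0,-567,-411,0,-2.9],[0,-567,-411,0,-2.9],[0,-567,-411,0,-2.9],[0,-567,-411,0,-2.9]]'; python3 -c "from h import *;st()"
```

```text
time: 1.97
eef_pos: [0.5826, -0.0302, 0.3026]
eef_rot: [-0.0, 0.121, 0.993, 0.0]
force: [0.1, 1.0, 0.8]
finger_gap: 0.0004
grasp_force: 0.0
t 1.97 local mm x 58.9 y -114.7 tip z 238.6 yawerr deg 0.05 F(local) [-0.2  1.   0.8] gap 0.4
```

```bash
python3 -m inch '[[0,0,0,40,0],[0,0,0,80,0],[0,0,0,88,0],[0,0,8,88,0],[0,0,18,88,0],[0,0,28,88,0],[0,0,38,88,0],[0,0,48,88,0],[0,0,56,89,0],[0,0,61,95,0],[0,0,66,102,0],[0,0,71,108,0],[0,0,75,114,0],[0,0,79,119,0],[0,0,80,122,0],[0,0,80,124,0],[0,0,80,125,0],[0,0,80,125,0]]'; python3 - <<'E'
from h import *
st(); crop(optics.camera("side"),165,110,365,260,4,"pics/s2.png")
E
```

```text
time: 3.47
eef_pos: [0.6021, 0.0473, 0.1784]
eef_rot: [0.0, 0.121, 0.993, 0.0]
force: [-2.8, 3.1, 4.3]
finger_gap: 0.0004
grasp_force: 2.6
t 3.47 local mm x 59.2 y -34.8 tip z 114.4 yawerr deg 0.04 F(local) [-3.5  2.3  4.3] gap 0.4
```

View pics/s2.png

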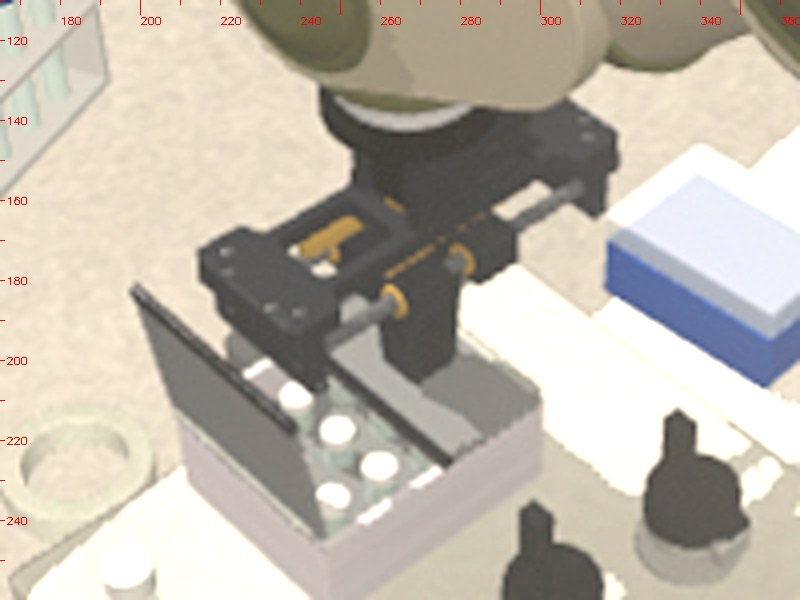

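The short flap lies flat under the fingers, with its free edge running from about (248,198) to (275,226). I'll press it briefly, lift, go over the long flap and fold it from outside.

```bash
python3 -m inch '[[0,0,0,1.5,0],[0,0,0,1.5,0],[0,0,0,-35,0],[0,0,0,-75,0],[0,0,0,-112,0],[0,0,40,-115,0],[0,0,80,-115,0],[0,0,120,-115,0],[0,0,153,-115,0],[0,0,153,-110,0],[0,0,153,-75,0],[0,0,153,-51,0],[0,0,153,-51,0]]';python3 -c "from h import *;st()"
python3 -m inch '[[0,0,-10,0,0],[0,0,-20,0,0],[0,0,-30,0,0],[0,0,-40,0,0],[0,0,-50,0,0],[0,0,-57,1,0],[0,0,-63,8,0],[0,0,-69,15,0],[0,0,-75,22,0],[0,0,-80,28,0],[0,0,-85,34,0],[0,0,-90,39,0],[0,0,-93,43,0],[0,0,-93,45,0],[0,0,-93,46.5,0],[0,0,-93,47,0],[0,0,-93,47,0]]'; python3 -c "from h import *;st()"
```

```text
time: 4.6
eef_pos: [0.6374, 0.195, 0.2234]
eef_rot: [-0.005, 0.121, 0.993, -0.001]
force: [-0.6, 0.2, -0.6]
finger_gap: 0.0005
grasp_force: 0.0
t 4.60 local mm x 57.9 y 117.1 tip z 159.4 yawerr deg 0.04 F(local) [-0.7  0.  -0.6] gap 0.5
time: 6.02
eef_pos: [0.6163, 0.1047, 0.1833]
eef_rot: [0.0, 0.121, 0.993, -0.001]
force: [-6.2, -4.4, 11.3]
finger_gap: 0.0006
grasp_force: 5.7
t 6.02 local mm x 59.2 y 24.3 tip z 119.3 yawerr deg 0.05 F(local) [-4.9 -5.7 11.3] gap 0.6
```

The fingers hold the long flap down at a tip height of 119.3 mm with 11 N. I'll lift, go to the left bolt's tab and stop just above it.

```bash
python3 -m inch '[[0,0,0,-30,0],[0,0,0,-60,0],[0,40,20,-60,0],[0,75,40,-60,0],[0,110,55,-60,0],[0,119,59,-55,0],[0,119,59,-32,0],[0,119,59,-27,0],[0,119,59,-27,0]]'; python3 - <<'E'
from h import *
st(); c=optics.camera("side"); crop(c,165,130,365,280,4,"pics/s3.png")
E
```

```text
time: 6.77
eef_pos: [0.515, 0.191, 0.2075]
eef_rot: [-0.001, 0.121, 0.993, -0.0]
force: [0.4, -0.5, -0.4]
finger_gap: 0.0003
grasp_force: 0.0
t 6.77 local mm x -59.9 y 83.7 tip z 143.5 yawerr deg 0.05 F(local) [ 0.5 -0.4 -0.4] gap 0.3
```

View pics/s3.png

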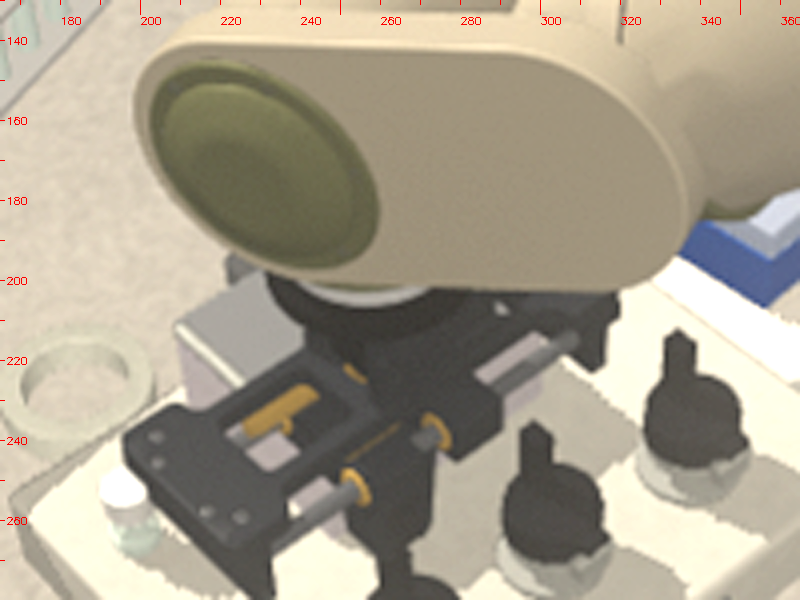

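The cover is flat at about (225,207), the vial still stands, and the fingertips are just above the left tab. Next I tap it.

```bash
python3 -m inch '[[0,0,0,4,0],[0,0,0,7,0],[0,0,0,9,0],[0,0,0,10,0],[0,0,0,10,0],[0,0,0,10,0]]'; python3 -c "from h import *;st()"
```

```text
time: 7.32
eef_pos: [0.5166, 0.1908, 0.2005]
eef_rot: [0.002, 0.121, 0.993, 0.0]
force: [1.5, -2.2, 8.8]
finger_gap: 0.0005
grasp_force: 4.9
t 7.32 local mm x -58.3 y 83.9 tip z 136.5 yawerr deg 0.02 F(local) [ 1.9 -1.7  8.8] gap 0.5
```

With 8.8 N on it, the left tab stayed at 136.5 mm, so that bolt is tight. Now the middle one.

```bash
python3 -m inch '[[0,0,0,-10,0],[0,0,0,-25,0],[0,-3,-40,-25,0],[0,-3,-75,-25,0],[0,-3,-84.5,-22,0],[0,-3,-84.5,-12,0],[0,-3,-84.5,-6,0],[0,-3,-84.5,-3,0],[0,-3,-84.5,-1,0],[0,-3,-84.5,0,0],[0,-3,-84.5,0,0],[0,-3,-84.5,0,0]]'; python3 -c "from h import *;st()"
```

```text
time: 8.32
eef_pos: [0.498, 0.1086, 0.1991]
eef_rot: [0.0, 0.121, 0.993, -0.0]
force: [-0.9, -1.1, 3.1]
finger_gap: 0.0007
grasp_force: 1.1
t 8.32 local mm x -56.6 y -0.3 tip z 135.1 yawerr deg 0.08 F(local) [-0.7 -1.3  3.1] gap 0.7
```

```bash
python3 -m inch '[[0,0,0,2,0],[0,0,0,3,0],[0,0,0,3,0],[0,0,0,3,0]]'; python3 -c "from h import *;st()"
```

```text
time: 8.65
eef_pos: [0.498, 0.1085, 0.1959]
eef_rot: [0.0, 0.121, 0.993, 0.0]
force: [0.1, 0.1, 3.1]
finger_gap: 0.0003
grasp_force: 1.8
t 8.65 local mm x -56.6 y -0.5 tip z 131.9 yawerr deg 0.05 F(local) [0.  0.1 3.1] gap 0.3
```

The middle bolt gives: its tab sank to 131.9 mm at only 3 N. I'll tap the right one as well, to complete the sequence.

```bash
python3 -m inch '[[0,0,0,-12,0],[0,0,0,-28,0],[0,3,-40,-28,0],[0,3,-75,-28,0],[0,3,-83,-25,0],[0,3,-83,-15,0],[0,3,-83,-9,0],[0,3,-83,-6,0],[0,3,-83,-4,0],[0,3,-83,-3,0],[0,3,-83,-3,0],[0,3,-83,-3,0]]'; python3 -c "from h import *;st()"
```

```text
time: 9.65
eef_pos: [0.4761, 0.0288, 0.2001]
eef_rot: [0.002, 0.12, 0.993, -0.0]
force: [-0.8, -3.5, 12.2]
finger_gap: 0.0003
grasp_force: 5.9
t 9.65 local mm x -58.7 y -83.1 tip z 136.1 yawerr deg 0.11 F(local) [ 0.1 -3.6 12.2] gap 0.3
```

The right bolt is tight (136.1 mm at 12 N), so the middle one is loose. I'll return to it, open the fingers, lower them around the tab and grip.

```bash
python3 -m inch '[[0,0,0,-15,0],[0,0,0,-28,0],[40,-3,35,-28,0],[40,-3,70,-28,0],[40,-3,82.5,-28,0],[40,-3,82.5,-28,0],[40,-3,82.5,-20,0],[40,-3,82.5,0,0],[40,-3,82.5,16,0],[40,-3,82.5,24,0],[40,-3,82.5,24,0]]' 10; python3 -c "from h import *;st()"
```

```text
time: 10.57
eef_pos: [0.4969, 0.107, 0.1729]
eef_rot: [-0.002, 0.121, 0.993, -0.0]
force: [-0.6, -0.2, 0.3]
finger_gap: 0.0401
grasp_force: 0.0
t 10.57 local mm x -57.2 y -2.2 tip z 108.9 yawerr deg -0.01 F(local) [-0.6 -0.3  0.3] gap 40.1
```

```bash
python3 -m inch '[[5,0,0,0,0],[5,0,0,0,0],[5,0,0,0,0],[5,0,0,0,0],[5,0,0,0,0],[5,0,0,0,0]]' 10; python3 - <<'E'
from h import *
st(); crop(optics.camera("side"),225,190,375,300,5,"pics/s4.png")
E
```

```text
time: 11.07
eef_pos: [0.498, 0.1082, 0.1752]
eef_rot: [0.001, 0.121, 0.993, 0.0]
force: [1.6, 3.4, 1.4]
finger_gap: 0.0099
grasp_force: 10.0
t 11.07 local mm x -56.5 y -0.7 tip z 111.2 yawerr deg 0.04 F(local) [0.7 3.7 1.4] gap 9.9
```

View pics/s4.png

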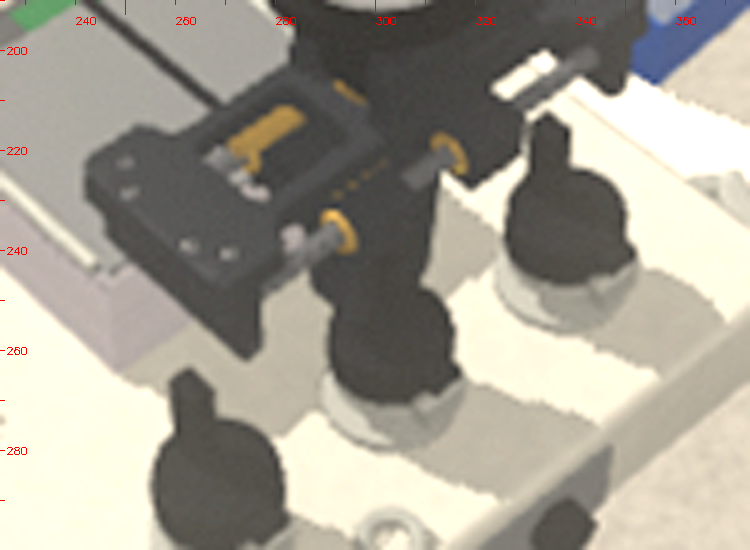

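The fingers hold the middle tab, with a gap of 9.9 mm equal to the tab's width. I'll lift it along the hinge arc, doing the first half and then checking.

```bash
python3 -m inch '[[5,4,0.3,-2.8,0],[5,8,0.7,-5.5,0],[5,12.5,0.7,-7.7,0],[5,17,0.7,-9.6,0],[5,22,0.7,-11,0],[5,27,0.7,-12,0],[5,27,0.7,-12,0]]' 10; python3 -c "from h import *;st()"
```

```text
time: 11.7
eef_pos: [0.4706, 0.1153, 0.187]
eef_rot: [-0.0, 0.121, 0.993, -0.0]
force: [1.1, 0.2, 1.9]
finger_gap: 0.0095
grasp_force: 10.0
t 11.70 local mm x -84.8 y -0.4 tip z 123.0 yawerr deg 0.07 F(local) [1.  0.4 1.9] gap 9.5
```

Forces are small and the arc fits, so I'll continue to about 65 degrees.

```bash
python3 -m inch '[[5,5,0,-0.6,0],[5,10,0,-0.8,0],[5,15,0,-0.5,0],[5,20,0,0.2,0],[5,25,0,1.4,0],[5,29,0,2.9,0],[5,33.5,0,4.8,0],[5,33.5,0,4.8,0],[5,33.5,0,4.8,0],[5,33.5,0,4.8,0]]' 10; python3 - <<'E'
from h import *
st(); crop(optics.camera("side"),200,170,350,290,5,"pics/s5.png");crop(optics.camera("top"),175,160,345,310,4,"pics/t5.png")
E
```

```text
time: 12.53
eef_pos: [0.4385, 0.1232, 0.1816]
eef_rot: [-0.001, 0.121, 0.993, -0.0]
force: [-1.9, 1.5, 2.4]
finger_gap: 0.01
grasp_force: 10.0
t 12.53 local mm x -117.8 y -0.5 tip z 117.6 yawerr deg 0.05 F(local) [-2.2  1.   2.4] gap 10.0
```

View pics/s5.png

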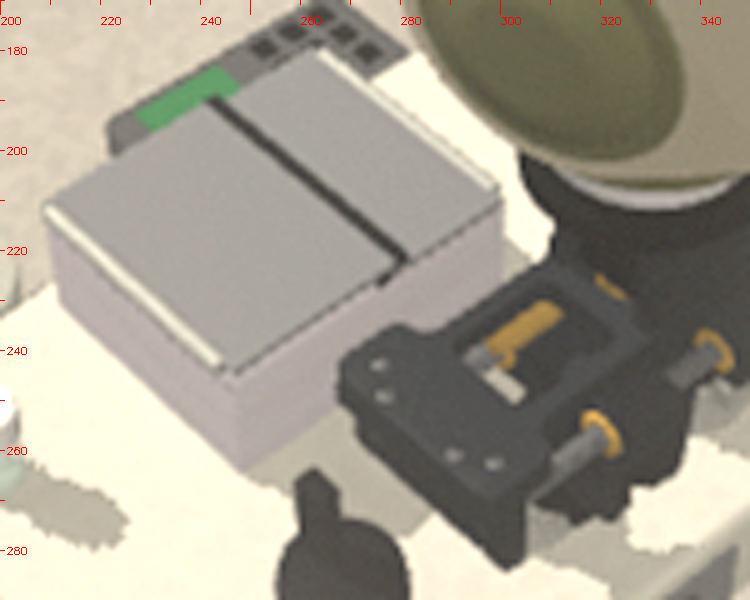

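View pics/t5.png

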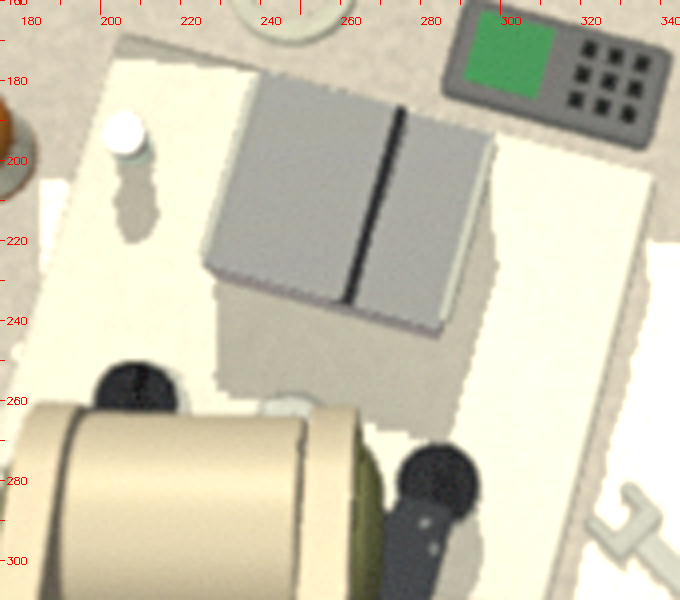

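Both flaps lie flat with the long one over the short one. The exposed middle bolt base shows at about (247,259) in the top view, and the tab is still gripped (10.0 mm gap, 10 N). I'm handing the job in.

```bash
python3 -c "
from rig import ctrl
print(ctrl.job_done())"
```

```text
the job is handed in; nothing more can be done
None
```

I folded the short flap flat and then the long flap over it, tapped the bolts from left to right, found the middle one loose, and handed the job in still holding its cap open at about 65° (worked out from the gripper's position).

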